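# Load the block heater and switch it on at its recessed push-to-turn knob

### The job

Stand the orange-capped sample pot upright in the heater's round socket, pushed down to the socket's floor. Then reach into the heater's control well, push the recessed knob in gently to unlock it, turn it clockwise until you feel its soft stop, forcing neither the lock nor the stop, and let go so that it springs back up, latched in the ON position. Leave everything else on the bench as it is.

Things in the scene. Friction and masses are not known exactly. Their poses are not given: they have to be found in the camera images.
- heater: White block heater fixed on the bench, 160 x 260 x 90 mm (its x, y, z). Origin: centre of its underside; z up, x points away from its front panel. In its flat top (z = 90 mm) there are a round control well 96 mm wide and 55 mm deep, axis at x = 0, y = -70 mm, holding the knob, and a round socket 33 mm wide and 30 mm deep, axis at x = 0, y = +75 mm, inside an aluminium ring. Beside the well a black dot marks OFF and a green band the range within which ON lies.
- pot_center (a point): Orange-capped sample pot, 74 mm tall, 28 mm in diameter up to 58 mm and 31 mm at the cap above that, 30 to 60 g, standing loose on the bench; this point is on its axis, 37 mm above its foot. z is its upward axis.
- socket (a point): Centre of the floor of the heater's socket, 30 mm below the heater's top. The pot stands here with its foot on this floor, its centre 37 mm above it and 44 mm of it showing above the top.
- well_mouth (a point): Centre of the mouth of the control well, level with the heater's top. The well's floor is 55 mm below it; its wall is 48 mm from the axis.
- knob_grip (a point): Middle of the knob's black bar grip, on the knob's vertical axis, which is the well's. The bar is 46 mm long along this point's x, 16 mm wide along y, 36 mm tall (18 mm above and below this point); at rest its top is 6 mm below the well's mouth and its underside 13 mm above the well's floor. A white line on its top points to the black OFF dot at the start. The knob carries only push along z and turn about z.
- knob (a joint): Turn of the knob, rad, growing clockwise seen from above; about 0 at OFF. ON lies somewhere between 0.87 and 1.44 (it differs from heater to heater and cannot be seen); there the knob meets a sprung stop.
- knob_stem (a joint): How far the knob is pushed in, m; 0 = fully up. The spring needs 5 N to begin and 1 N more per mm. The knob is locked against turning until it is pushed in about 5 mm (10 N); more than 10 mm (15 N) damages it. Between OFF and ON it cannot come up; at OFF and at ON (from the stop to 3 degrees before it) it springs up fully when let go, and is then locked.
- lock_spring (a joint): How far the lock at OFF has been forced back, rad, by twisting the knob before it is pushed in enough; 0 untouched, 8 N m per rad. More than 0.05 rad (0.4 N m) damages it.
- stop_spring (a joint): How far the soft stop behind ON has been forced back, rad; 0 untouched, 8 N m per rad. Turning the knob itself takes up to about 0.1 N m. More than 0.05 rad (0.4 N m) damages it; a light touch of about 0.2 N m is enough to know it.
- timer: White timer, 62 x 66 x 19 mm, a bystander; origin under its centre.
- mouse_2: Black computer mouse, 114 x 59 x 38 mm, a bystander; origin under its centre.
- ball_pen: White ball pen, 138 x 8 x 9 mm, a bystander; origin under its centre.

How it is judged:
By the outcome, as a careful person would: the job done as asked, in the order asked, and still so for the second after the job is handed in, with the robot touching nothing.
It also fails if it takes over 70 s, if anything falls off the work surface, if the arm or the gripper's body presses on something with over 40 N, if the wrist force passes 120 N, or if a joint passes its speed limit or range.

### The arm

A 7-joint arm with a two-finger parallel gripper is mounted at the origin on a cart in front of the work surface, level with it; the furniture and walls round the work are solid. World frame = base frame: x ahead of the robot, y to its left, z up, the work surface at z = 0. Lengths are in m, angles in rad, forces in N, time in s.
With the tool pointing down it reaches from about 0.375 to 0.925 m from the base axis. Payload 3.1 kg.
Tool frame: the origin (TCP) lies between the finger pads; the fingertips stand 19 mm ahead of it and the grasp point (between the pads) is the TCP; z points along the fingers, y is the line along which they close (so a half turn about z gives the same grasp; the last joint's range is limited). The gripper opens to 85 mm and grips with 20 to 120 N. Pads are 22 mm wide; open, the fingers measure 114 mm over their backs; the gripper's body (76 mm by 85 mm) begins 54 mm behind the grasp point. The pads swing forward as they close: fully open they stand 13 mm farther back than shut.
Start: joints at [-1.411, 0.383, 0.044, 1.598, -0.018, 1.161, -0.05], TCP at [0.166, 0.629, 0.25] pointing down, gripper open.
Joint ranges: [-2.61, 2.61], [-0.41, 2.15], [-1.48, 1.57], [0, 2.5], [-1.57, 4.71], [0.05, 1.97], [-2.85, 2.85]. Speed limits (rad/s): [2.79, 2.79, 3.14, 3.14, 3.14, 3.14, 3.14].

### API

Orientations are given as a unit quaternion [x, y, z, w].
In Python, from bench import move_ptp, movel, move_j, move_gripper, pause, inverse_kinematics, read_camera, camera_params, MotionError, sign_off, look_for, tip_of, read_time_s, read_qpos, read_joint_vel, read_effort, read_eef_pos, read_tcp_rot, read_ft_force, read_ft_torque, read_finger_gap, read_grasp_force gives the robot as it stands. Calls block until the motion is done:
- move_ptp(position, orientation): joint-space move of the TCP to a pose.
- movel(position, orientation=None, speed=0.15): straight line of the TCP; orientation=None keeps the orientation; speed is the mean speed in m/s.
- move_j(angles): joint-space move.
- move_gripper(opening, effort=None): finger opening in m; effort is the grip in N (None keeps the last); returns when the fingers have stopped.
- pause(seconds).
- inverse_kinematics(position, orientation): joint angles nearest the present ones, or None.
- read_camera(name): name is "scene" or "top"; returns the picture (480x640x3 uint8, red, green, blue); there is no depth.
- camera_params(name): a dict with "K" (3x3 intrinsics, pixels), "camera_from_world" (4x4, takes a point from world to camera coordinates). Camera axes: x right, y down, z forward; pixel columns grow to the right and rows downward; lengths in m; the calibration is good to about 2 mm. A picture is of the moment at which its call begins. camera_params takes no time and is no camera call.
A pose or a line that the arm cannot do raises MotionError and nothing moves.
- sign_off(): hands the job in; it is judged then, once.
Trained networks look in the newest picture that a camera, given by its name, has taken for a name from the list of things; names that differ only in an ending like _2 or _b are one class to them, and where a whole thing is asked for, a point or a joint stands for the part that bears it (a point fixed in the world has none). Each returns a list of dicts, best first, with "confidence" (0 to 1); they miss things now and then, are a little off and sometimes report something else, mostly with a low value. They report only what shows in the picture. A call takes as long as a camera call.
- look_for(camera, name): "at" ([column, row] in pixels, amid what is visible of it).
- tip_of(camera, name): "at" ([column, row] in pixels: a listed point, or the origin of a listed thing).
Readings, each from a call of its own:
- read_time_s(): time.
- read_qpos(): joint angles.
- read_joint_vel(): joint speeds.
- read_effort(): joint torques, N m.
- read_eef_pos(): TCP position.
- read_tcp_rot(): TCP orientation.
- read_ft_force(): force on the tool from outside, world axes, zero at the start.
- read_ft_torque(): the same for the moment, N m.
- read_finger_gap(): finger opening in m.
- read_grasp_force(): force on a finger pad.
Only numpy, scipy, OpenCV 4.12 (cv2) and the standard library are available. Lean on these libraries where they do the work, as an engineer would, in place of code of your own. Each camera call takes 0.05 s, during which the arm holds its last target. There are 200 camera calls.

## Working session

There is one attempt and no reset: what is moved stays moved. The work goes in short steps, each a Python script; the robot and the scene stay as the last script left them, time stands still between calls to the robot, and variables do not carry over. Pictures are saved under pics/ and viewed, at most 10 in all, crops included, and the job is handed in when it is done.

```bash
ls; mkdir -p pics
cat > h.py <<'E'
from bench import *
import numpy as np, cv2
def ray(cam,px):
    p=camera_params(cam);K=np.array(p["K"]);T=np.array(p["camera_from_world"])
    R=T[:3,:3];c=-R.T@T[:3,3];d=R.T@np.linalg.solve(K,[px[0],px[1],1]);return c,d
def at_z(cam,px,z):
    c,d=ray(cam,px);return c+d*(z-c[2])/d[2]
def tri(p1,p2):
    c1,d1=ray("scene",p1);c2,d2=ray("top",p2)
    s=np.linalg.lstsq(np.c_[d1,-d2],c2-c1,rcond=None)[0]
    a=c1+s[0]*d1;b=c2+s[1]*d2;return (a+b)/2,np.linalg.norm(a-b)
def proj(cam,X):
    p=camera_params(cam);T=np.array(p["camera_from_world"]);q=np.array(p["K"])@(T[:3,:3]@X+T[:3,3]);return q[:2]/q[2]
def down(yaw): # tool z down, tool y axis at direction yaw (world)
    from scipy.spatial.transform import Rotation as Ro
    y=np.array([np.cos(yaw),np.sin(yaw),0]);z=np.array([0,0,-1.]);x=np.cross(y,z)
    return Ro.from_matrix(np.c_[x,y,z]).as_quat()
def snap(cam,name):
    im=read_camera(cam);cv2.imwrite("pics/"+name,im[:,:,::-1]);return im
E
python3 - <<'E'
from h import *
np.set_printoptions(precision=4,suppress=True)
snap("scene","s0.png");snap("top","t0.png")
for n in ["heater","pot_center","socket","well_mouth","knob_grip","timer","mouse_2","ball_pen"]:
    r={}
    for c in["scene","top"]:
        l=tip_of(c,n);r[c]=l;print(n,c,[(np.round(d["at"],1),round(d["confidence"],2)) for d in l[:3]])
    if r["scene"] and r["top"]: print("   ",*tri(r["scene"][0]["at"],r["top"][0]["at"]))
for c in["scene","top"]: print(c,ray(c,[320,240]))
print(read_time_s(),read_tcp_rot())
E
```

```text
pics
heater scene [(array([248.5, 246.1]), 0.71), (array([385.6, 347.8]), 0.48), (array([283.4, 230.9]), 0.3)]
heater top [(array([233.9, 238.5]), 0.7)]
    [0.4932 0.0906 0.0113] 0.006853344804242057
pot_center scene [(array([378.8, 265.9]), 0.98)]
pot_center top [(array([351.5, 218.9]), 0.78)]
    [ 0.53   -0.202   0.0375] 0.008855050643504019
socket scene [(array([219.8, 217.7]), 0.93)]
socket top [(array([197.4, 237.3]), 0.96)]
    [0.4881 0.165  0.0662] 0.0014267930128149591
well_mouth scene [(array([277.4, 221.6]), 0.65)]
well_mouth top [(array([257.2, 221.6]), 0.84)]
    [0.5154 0.0251 0.0837] 0.004604740259465362
knob_grip scene [(array([280.3, 231.6]), 0.62)]
knob_grip top [(array([256.7, 228. ]), 0.72)]
    [0.5103 0.0234 0.0606] 0.009156285454184395
timer scene [(array([385.8, 348.2]), 0.78)]
timer top [(array([395.7, 289.5]), 0.93)]
    [ 0.3575 -0.2955  0.0078] 0.0029443224592708415
mouse_2 scene []
mouse_2 top [(array([460.6, 268.1]), 0.92)]
ball_pen scene [(array([283.5, 313.6]), 0.84)]
ball_pen top [(array([314.1, 295.2]), 0.55)]
    [ 0.3484 -0.0982  0.0064] 0.010006081287694304
scene (array([-0.1817, -0.4537,  0.5809]), array([ 0.7393,  0.3989, -0.5427]))
top (array([ 0.21  , -0.0988,  1.2443]), array([ 0.2172, -0.0177, -0.9761]))
0.9 [ 0.1285  0.9917  0.     -0.    ]
```

```bash
python3 -c "
import cv2,numpy as np
a=cv2.imread('pics/s0.png');b=cv2.imread('pics/t0.png')
cv2.imwrite('pics/both.png',cv2.resize(np.vstack([a,b]),None,fx=.62,fy=.62,interpolation=cv2.INTER_AREA))"
```

```text
(no output)
```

View pics/s0.png

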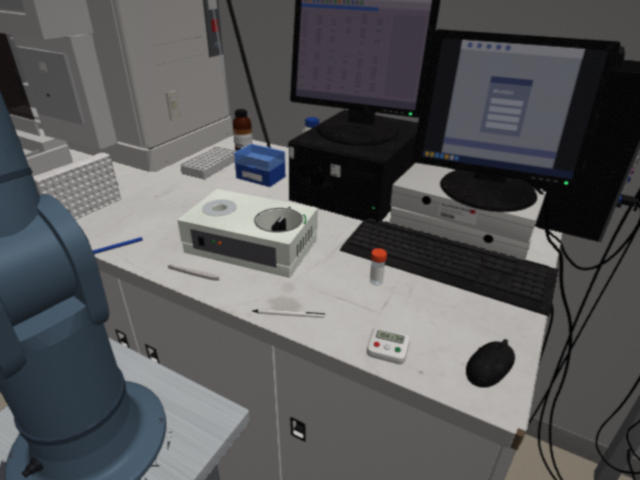

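View pics/t0.png

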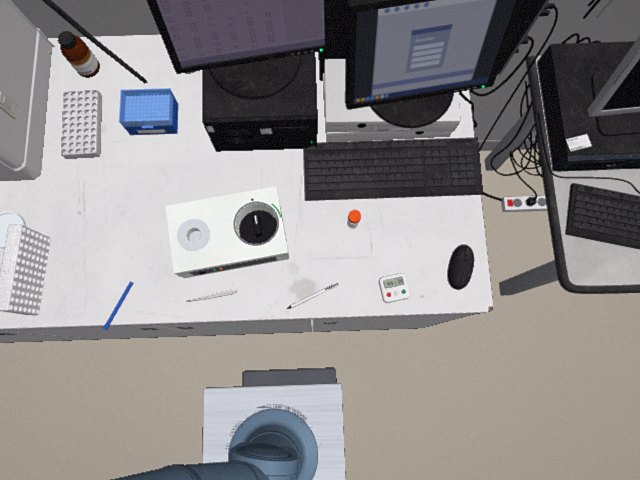

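The scene shows the heater around (250,230) in the scene view and (225,232) in the top view. The pot is at (379,265) and (354,217). I'll fit the heater pose jointly and check it with an overlay.

```bash
cat > fit.py <<'E'
from h import *
from scipy.optimize import least_squares
np.set_printoptions(precision=4,suppress=True)
M={"socket":[0,.075,.06],"well_mouth":[0,-.07,.09],"knob_grip":[0,-.07,.066]}
obs=[];pot=[]
for k in range(3):
  for c in["scene","top"]:
    im=read_camera(c)
    for n in M:
        l=tip_of(c,n)
        if l and l[0]["confidence"]>.5: obs.append((c,n,np.array(l[0]["at"])))
    l=tip_of(c,"pot_center")
    if l: pot.append((c,np.array(l[0]["at"])))
def W(p,n):
    m=np.array(M[n]);c,s=np.cos(p[2]),np.sin(p[2]);return np.array([p[0]+c*m[0]-s*m[1],p[1]+s*m[0]+c*m[1],m[2]])
r=least_squares(lambda p:np.concatenate([proj(c,W(p,n))-a for c,n,a in obs]),[.5,.09,.19],loss="soft_l1")
p=r.x;print("heater",p,np.degrees(p[2]))
for n in M:print(n,W(p,n))
for c,n,a in obs: print(c,n,a-proj(c,W(p,n)))
q=least_squares(lambda x:np.concatenate([proj(c,np.array([x[0],x[1],.037]))-a for c,a in pot]),[.53,-.2],loss="soft_l1").x
print("pot",q,[a-proj(c,np.array([*q,.037])) for c,a in pot])
out=[]
for c,box in[("top",(155,185,295,280)),("scene",(170,180,330,280))]:
    im=read_camera(c)[:,:,::-1];x0,y0,x1,y1=box;s=4.9 if c=="top" else 4.3
    v=cv2.resize(im[y0:y1,x0:x1],None,fx=s,fy=s,interpolation=cv2.INTER_CUBIC)[:290,:686]
    v=np.pad(v,((0,0),(0,700-v.shape[1]),(0,0)));v=np.ascontiguousarray(v)
    raw=v.copy()
    def ln(m,col):
        cc,ss=np.cos(p[2]),np.sin(p[2])
        P=[(proj(c,np.array([p[0]+cc*a-ss*b,p[1]+ss*a+cc*b,z]))+.5-[x0,y0])*s for a,b,z in m]
        cv2.polylines(v,[np.int32(np.round(P))],False,col,1)
    t=np.linspace(0,6.3,60)
    ln([(-.08,-.13,.09),(.08,-.13,.09),(.08,.13,.09),(-.08,.13,.09),(-.08,-.13,.09)],(0,0,255))
    ln([(.048*np.cos(u),-.07+.048*np.sin(u),.09) for u in t],(0,0,255))
    ln([(.0165*np.cos(u),.075+.0165*np.sin(u),.09) for u in t],(0,0,255))
    ln([(a,-.07+b,.084) for a,b in[(-.023,-.008),(.023,-.008),(.023,.008),(-.023,.008),(-.023,-.008)]],(255,255,0))
    out.append(v if c=="scene" else v)
    if c=="top":
        a=cv2.resize(im[193:250,226:290],None,fx=4.5,fy=4.5,interpolation=cv2.INTER_CUBIC)
cv2.imwrite("pics/ov.png",np.vstack(out))
E
python3 fit.py
```

```text
heater [0.501  0.0944 0.1322] 7.571987715382641
socket [0.4911 0.1687 0.06  ]
well_mouth [0.5102 0.025  0.09  ]
knob_grip [0.5102 0.025  0.066 ]
scene socket [-0.4717  1.2598]
scene well_mouth [ 1.319  -0.4053]
scene knob_grip [ 0.4993 -0.1392]
top socket [ 3.7132 -0.7095]
top well_mouth [-0.6028 -2.6208]
top knob_grip [-0.6294 -0.1705]
scene socket [64.5283 93.0598]
scene well_mouth [0.019  3.3947]
scene knob_grip [2.7993 1.7608]
top socket [-1.4868 -1.4095]
top well_mouth [-3.1028  0.6792]
top knob_grip [-3.3294  2.6295]
scene socket [-1.5717  0.3598]
scene well_mouth [2.919  0.6947]
top socket [-2.4868  0.2905]
top well_mouth [-0.2028 -0.3208]
top knob_grip [0.2706 2.1295]
pot [ 0.5259 -0.2039] [array([ 2.6148, -2.9764]), array([-3.2448, -0.533 ]), array([ 7.9148, 80.0236]), array([-2.8448,  1.067 ]), array([0.6148, 0.5236]), array([-2.4448,  1.067 ])]
```

View pics/ov.png

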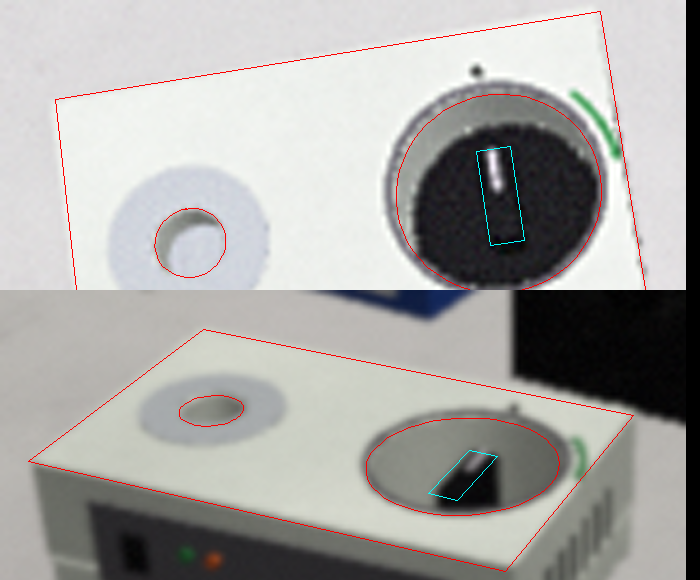

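The overlay fits within about 1 px, which is good enough for the heater. The pot detections scatter, so I'll locate the pot from its orange cap and check the IK at the same time.

```bash
cat >> h.py <<'E'
from scipy.optimize import least_squares
def cap_px(c,around=None,r=40):
    im=read_camera(c);h=cv2.cvtColor(im,cv2.COLOR_RGB2HSV)
    m=((h[:,:,0]<14)&(h[:,:,1]>170)&(h[:,:,2]>120)).astype(np.uint8)
    n,l,s,ce=cv2.connectedComponentsWithStats(m)
    ok=[i for i in range(1,n) if s[i,4]>15 and (around is None or np.hypot(*(ce[i]-around))<r)]
    return [(ce[i],s[i,4]) for i in ok]
def cap_mesh(foot,n=40):
    t=np.linspace(0,2*np.pi,n);return [np.array([foot[0]+.0155*np.cos(u),foot[1]+.0155*np.sin(u),foot[2]+z]) for u in t for z in(.058,.074)]
def cap_cen(c,foot): # centroid of silhouette hull of the cap
    P=np.float32([proj(c,X) for X in cap_mesh(foot)]);H=cv2.convexHull(P);m=cv2.moments(H);return np.array([m["m10"],m["m01"]])/m["m00"]
E
python3 - <<'E'
from h import *
np.set_printoptions(precision=4,suppress=True)
px={}
for c in["scene","top"]:
    f=np.array([.527,-.203,0]);g=cap_cen(c,f);L=cap_px(c,g);print(c,g,L);px[c]=max(L,key=lambda a:a[1])[0]
for cs in[["scene"],["top"],["scene","top"]]:
    r=least_squares(lambda x:np.concatenate([cap_cen(c,[x[0],x[1],0])-px[c] for c in cs]),[.527,-.203]);print(cs,r.x,r.fun)
for yd in range(-180,180,30):
    q=inverse_kinematics([.53,-.205,.2],down(np.radians(yd)));k=inverse_kinematics([.51,.025,.2],down(np.radians(yd)))
    print(yd,None if q is None else np.array(q),None if k is None else np.array(k))
E
```

```text
scene [377.6586 255.6272] [(array([379.416, 253.64 ]), np.int32(125))]
top [354.4624 215.9937] [(array([354.2   , 216.1304]), np.int32(115))]Traceback (most recent call last):
  File "<stdin>", line 7, in <module>
    return func(*args, **kwargs)
    result = trf(vector_fun.fun, vector_fun.jac, x0, f0, J0, lb, ub, ftol, xtol,
                 gtol, max_nfev, x_scale, loss_function, tr_solver,
                 tr_options.copy(), verbose, callback=callback_wrapped)
    return trf_no_bounds(
        fun, jac, x0, f0, J0, ftol, xtol, gtol, max_nfev, x_scale,
        loss_function, tr_solver, tr_options, verbose, callback=callback)
    f_new = fun(x_new)
    self._update_fun()
    ~~~~~~~~~~~~~~~~^^
    self.f = self.fun_wrapped(xp_copy(self.x))
             ~~~~~~~~~~~~~~~~^^^^^^^^^^^^^^^^^
    return np.atleast_1d(self.fun(x))
                         ~~~~~~~~^^^
    return self.f(x, *self.args, **self.kwargs)
           ~~~~~~^^^^^^^^^^^^^^^^^^^^^^^^^^^^^^
  File "<stdin>", line 7, in <lambda>
  File "h.py", line 30, in cap_cen
    P=np.float32([proj(c,X) for X in cap_mesh(foot)]);H=cv2.convexHull(P);m=cv2.moments(H);return np.array([m["m10"],m["m01"]])/m["m00"]
                  ~~~~^^^^^
  File "h.py", line 13, in proj
    p=camera_params(cam);T=np.array(p["camera_from_world"]);q=np.array(p["K"])@(T[:3,:3]@X+T[:3,3]);return q[:2]/q[2]
ValueError: time passes only in moves, steps and waits
```

```bash
sed -i 's/^import numpy as np, cv2/import numpy as np, cv2, functools\n_cp=camera_params\ncamera_params=functools.lru_cache(None)(lambda n:{k:np.array(v,float) for k,v in _cp(n).items() if k in("K","camera_from_world")})/' h.py
python3 - <<'E'
from h import *
np.set_printoptions(precision=4,suppress=True)
px={"scene":np.array([379.416,253.64]),"top":np.array([354.2,216.13])}
for cs in[["scene"],["top"],["scene","top"]]:
    r=least_squares(lambda x:np.concatenate([cap_cen(c,[x[0],x[1],0])-px[c] for c in cs]),[.527,-.203],diff_step=5e-3,x_scale=.1);print(cs,r.x,r.fun)
for yd in range(-180,180,30):
    q=inverse_kinematics([.53,-.205,.2],down(np.radians(yd)));k=inverse_kinematics([.51,.025,.2],down(np.radians(yd)))
    print(yd,None if q is None else np.array(q),None if k is None else np.array(k))
E
```

```text
['scene'] [ 0.5353 -0.2034] [0. 0.]
['top'] [ 0.5267 -0.2024] [ 0. -0.]
['scene', 'top'] [ 0.5298 -0.2037] [-0.9131  1.3943  0.4841 -1.2888]
-180 [-0.6986  0.7199  1.3806  1.886  -0.7637  1.2116 -2.1954] [-1.2406  0.5332  1.3975  2.0186 -0.5959  1.1019 -2.7146]
-150 [-0.6986  0.7199  1.3806  1.886  -0.7637  1.2116 -1.6718] [-1.2406  0.5332  1.3975  2.0186 -0.5959  1.1019 -2.191 ]
-120 [-0.6078  0.5208  1.1596  1.8837 -0.5382  1.0971 -1.3313] [-1.2406  0.5332  1.3975  2.0186 -0.5959  1.1019 -1.6674]
-90 [-0.4537  0.3968  0.9171  1.8789 -0.363   1.043  -0.9577] [-0.9214  0.2368  0.8943  2.011  -0.2203  0.9919 -1.4898]
-60 [-0.5959  0.5064  1.1381  1.8834 -0.5198  1.09   -0.2996] [-0.9058  0.2325  0.8752  2.0105 -0.213   0.991  -0.9733]
-30 [-0.4871  0.4156  0.9649  1.88   -0.3925  1.0502  0.1151] [-0.8708  0.2238  0.8329  2.0094 -0.1978  0.9893 -0.4645]
0 [-0.5449  0.4566  1.0526  1.8819 -0.4526  1.0672  0.6905] [-0.8475  0.2186  0.8049  2.0087 -0.1883  0.9883  0.0498]
30 [-0.6272  0.5475  1.1968  1.8842 -0.5714  1.1106  1.3145] [-0.8245  0.214   0.7777  2.0079 -0.1795  0.9875  0.5648]
60 [-0.3954  0.3701  0.8371  1.8769 -0.318   1.0334  1.6208] [-0.8029  0.21    0.7522  2.0072 -0.1716  0.9869  1.0807]
90 [-0.4944  0.4201  0.9757  1.8803 -0.3995  1.052   2.2155] [-0.772   0.2049  0.7161  2.0061 -0.1608  0.986   1.5938]
120 [-0.6018  0.5134  1.1486  1.8835 -0.5286  1.0934  2.8495] [-0.7232  0.1979  0.6597  2.0043 -0.1451  0.985   2.102 ]
150 [ 1.1269  0.483  -1.0298  1.8081  0.4595  1.1145  2.5555] [-0.6595  0.1906  0.5868  2.0019 -0.1263  0.9841  2.6071]
```

Run:
```python
from h import *
np.set_printoptions(precision=4,suppress=True)
Q=down(0)
move_ptp([.42,.15,.3],Q);print(read_time_s(),np.array(read_qpos()))
move_ptp([.53,-.203,.16],Q);print(read_time_s(),np.array(read_qpos()))
move_gripper(.06)
movel([.53,-.203,.066],speed=.1);print(read_eef_pos(),read_ft_force())
move_gripper(0.0,40);print(read_time_s(),read_finger_gap(),read_grasp_force(),read_ft_force())
movel([.53,-.203,.18],speed=.15);print(read_eef_pos(),read_ft_force(),read_finger_gap())
move_ptp([.491,.168,.19],Q);pause(.3);print(read_time_s(),np.array(read_qpos()),read_eef_pos(),read_ft_force())
x=np.array(read_eef_pos())
for c in["scene","top"]:
    f=x-[0,0,.066];g=cap_cen(c,f);print(c,g,cap_px(c,g))
a=snap("scene","s1.png");b=snap("top","t1.png")
cv2.imwrite("pics/c1.png",np.vstack([cv2.resize(a[120:270,130:350],None,fx=3,fy=3)[:,:600],cv2.resize(b[150:290,130:330],None,fx=3,fy=3)])[:800,:,::-1][:,:600] if 0 else np.hstack([cv2.resize(a[110:290,150:280],None,fx=3,fy=3),cv2.resize(b[150:330,140:270],None,fx=3,fy=3)])[:,:,::-1])
```

```text
4.5667 [-1.0215 -0.0958  0.5564  2.0244  0.0547  1.1989 -0.4837]
6.0333 [-0.6403  0.6814  1.2445  1.9168 -0.734   1.1017  0.9102]
[ 0.5305 -0.2034  0.0667] [-0.4566 -0.1376  0.8058]
7.875 0.029493231258149302 39.35592591762543 [-0.937  -0.0502  3.2724]
[ 0.5294 -0.2023  0.179 ] [-0.6257  0.1142 -1.4407] 0.02937216546633048
10.475 [-1.5019  0.6593  1.4412  2.0088 -0.7276  1.1515  0.2513] [0.4913 0.167  0.1901] [-0.0234 -0.0387 -1.049 ]
scene [214.1578 166.1582] [(array([216.9   , 165.2714]), np.int32(70))]
top [183.1484 222.8578] [(array([186.5156, 222.9844]), np.int32(64))]
```

View pics/c1.png

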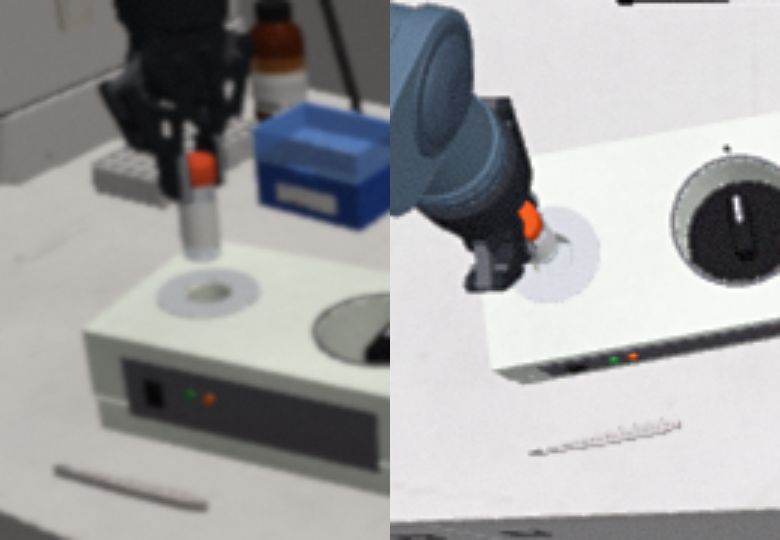

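The pot is held upright above the socket. I'll go to just above the mouth and compare overlays there.

Run:
```python
from h import *
np.set_printoptions(precision=4,suppress=True)
movel([.4911,.1687,.164],speed=.1);pause(.3)
x=np.array(read_eef_pos());f=x-[0,0,.066];print(read_time_s(),x,read_ft_force())
o=[]
for c,(x0,y0) in[("scene",(180,160)),("top",(160,200))]:
    im=read_camera(c)[:,:,::-1];s=6;v=np.ascontiguousarray(cv2.resize(im[y0:y0+65,x0:x0+65],None,fx=s,fy=s,interpolation=cv2.INTER_CUBIC))
    t=np.linspace(0,2*np.pi,50)
    for (cx,cy,z,r,col) in[(f[0],f[1],f[2],.014,(255,0,0)),(f[0],f[1],f[2]+.058,.0155,(255,0,0)),(f[0],f[1],f[2]+.074,.0155,(255,0,0)),(.4911,.1687,.09,.0165,(0,0,255))]:
        P=[(proj(c,np.array([cx+r*np.cos(u),cy+r*np.sin(u),z]))+.5-[x0,y0])*s for u in t];cv2.polylines(v,[np.int32(np.round(P))],True,col,1)
    o.append(v)
cv2.imwrite("pics/c2.png",np.hstack(o))
```

```text
11.3833 [0.4915 0.1688 0.1645] [ 0.448  -0.1883  0.1809]
```

View pics/c2.png

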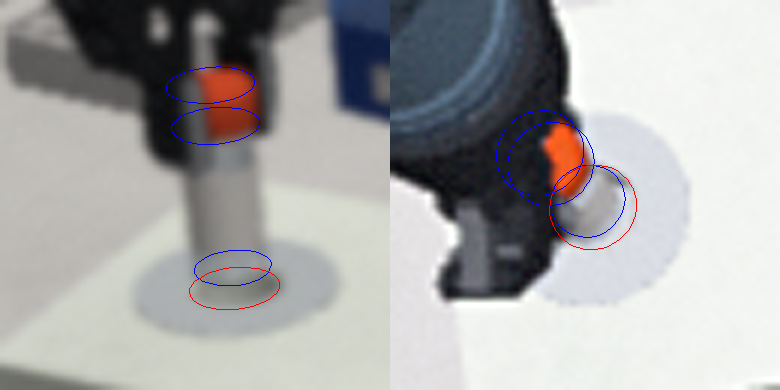

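Scene view: the foot centre is at about x=228 and the socket at 234 in the 6× crop. That is a foot offset of about 1–2 mm, slightly towards +y. I'll shift a little and insert under force watch.

```bash
cat > ins.py <<'E'
from h import *
np.set_printoptions(precision=3,suppress=True)
off=np.zeros(2);c=np.array([.4914,.1677])
pause(.1);f0=np.array(read_ft_force());z=.164;log=[]
tries=iter([(0,-.0015),(0,.0015),(.0015,0),(-.0015,0),(.002,-.002),(-.002,-.002)])
while z>.118:
    z-=.003;movel([*(c+off),z],speed=.03);F=np.array(read_ft_force())-f0;log.append((z,*F))
    if F[2]>(4 if z>.135 else 8):
        if z>.135:
            print("rim",z,F,off);z+=.006;movel([*(c+off),z],speed=.05)
            o=next(tries,None)
            if o is None:break
            off=np.array(o)
        else:break
print(np.array(log)[::3],log[-1]);print(read_time_s(),read_eef_pos(),off)
E
python3 ins.py
```

```text
[[ 0.161  0.655 -0.478 -0.598]
 [ 0.152  0.893  0.533 -0.254]
 [ 0.143  1.202  0.258 -1.321]
 [ 0.134  0.339 -0.279 -0.435]
 [ 0.125 -2.957  0.74  10.724]] (0.12499999999999997, np.float64(-2.9573288072480937), np.float64(0.7403652246975171), np.float64(10.72445201451382))
14.8417 [0.492 0.168 0.127] [0. 0.]
```

It went in first try and reached the floor at the expected height. I'll release, retreat and check with a picture.

Run:
```python
from h import *
np.set_printoptions(precision=4,suppress=True)
move_gripper(.05);x=np.array(read_eef_pos());movel([x[0],x[1],.20],speed=.12)
move_ptp([.5112,.026,.20],down(np.radians(97.6)));move_gripper(.034);pause(.2)
print(read_time_s(),np.array(read_qpos()),read_eef_pos(),read_ft_force(),read_ft_torque(),read_finger_gap())
o=[]
for c,(x0,y0) in[("scene",(180,125)),("top",(165,165))]:
    im=read_camera(c)[:,:,::-1];s=3;v=np.ascontiguousarray(cv2.resize(im[y0:y0+130,x0:x0+130],None,fx=s,fy=s,interpolation=cv2.INTER_CUBIC))
    t=np.linspace(0,2*np.pi,50)
    for z in(.118,.134):
        P=[(proj(c,np.array([.4911+.0155*np.cos(u),.1687+.0155*np.sin(u),z]))+.5-[x0,y0])*s for u in t];cv2.polylines(v,[np.int32(np.round(P))],True,(255,0,0),1)
    o.append(v)
cv2.imwrite("pics/c3.png",np.hstack(o))
```

```text
17.8917 [-1.059   0.2963  1.0717  2.0121 -0.3081  1.0065  1.8659] [0.5112 0.0261 0.2   ] [ 0.0166 -0.4904  0.0239] [ 0.0281 -0.0383 -0.0667] 0.034004905624181014
```

View pics/c3.png

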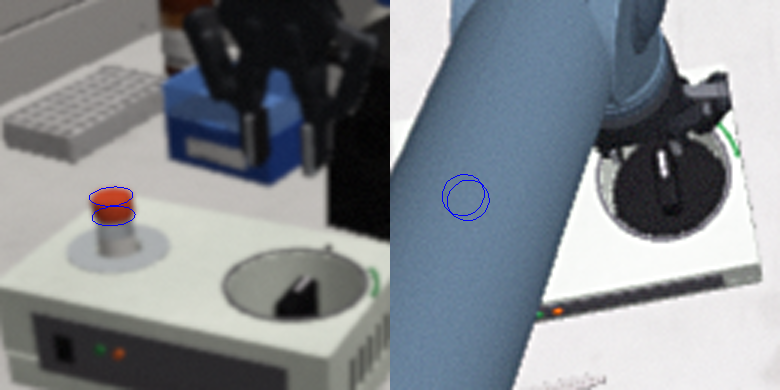

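The pot is seated: the cap matches the expected ring at scene (217,193). Next I'll enter the well and grip the bar gently while watching force and torque.

```bash
cat >> h.py <<'E'
def ft(n=12,dt=.01):
    a=[]
    for _ in range(n): a.append(np.r_[read_ft_force(),read_ft_torque()]);pause(dt)
    return np.mean(a,0),np.std(a,0)
E
python3 - <<'E'
from h import *
np.set_printoptions(precision=3,suppress=True)
movel([.5112,.026,.105],speed=.12);pause(.2);b,s=ft(20);print("free",b,s);np.save("bias.npy",b)
movel([.5112,.026,.072],speed=.06);pause(.1);print("in",ft()[0]-b)
move_gripper(0.012,20);pause(.1);f,s=ft();print("grip",f-b,s,read_finger_gap(),read_grasp_force(),read_time_s(),read_eef_pos())
E
```

```text
free [ 0.22   0.079  0.01  -0.006  0.006 -0.004] [0.477 0.536 0.373 0.034 0.025 0.019]
in [-0.212 -0.043  0.326  0.011 -0.011  0.006]
grip [-0.477 -5.165  3.702 -1.163  0.04   0.036] [0.462 0.432 0.497 0.032 0.026 0.021] 0.015539931299453198 25.53682565689087 20.6917 [0.512 0.024 0.073]
```

Run:
```python
from h import *
np.set_printoptions(precision=3,suppress=True)
b=np.load("bias.npy");y=.0240;x=.5115
movel([x,y,.072],speed=.03);pause(.1);f=ft()[0]-b;print("recentred",f)
y+=np.clip(f[1]*.0004,-.001,.001)
move_gripper(0.0,40);pause(.1);f=ft()[0]-b;print("grip40",f,read_finger_gap())
if abs(f[5])<.2:
    z=.072
    while z>.058:
        z-=.001;movel([x,y,z],speed=.02);f=ft(8)[0]-b;print(round(z,4),read_eef_pos()[2],f[[0,1,2,5]])
        if f[2]>11.7 or abs(f[5])>.25:break
print(read_time_s(),np.array(read_qpos()),read_tcp_rot())
```

```text
recentred [-0.664 -3.177  4.515 -0.644  0.058 -0.015]
grip40 [-0.158 -3.61   4.424 -0.703 -0.035  0.007] 0.015195597848417407
0.071 0.07114629109807447 [-0.253 -2.134  5.968 -0.015]
0.07 0.07024919732682842 [-0.697 -2.07   6.371  0.001]
0.069 0.06934109124798636 [-0.883 -1.729  7.597 -0.013]
0.068 0.06844626219698623 [-1.457 -1.764  7.901 -0.018]
0.067 0.06756844697031776 [-1.183 -1.867  8.971 -0.013]
0.066 0.06666216747230752 [-1.769 -1.861  9.921 -0.015]
0.065 0.06575222024019876 [-2.114 -1.851 10.887 -0.009]
0.064 0.06485182703312213 [-2.382 -1.924 11.819 -0.015]
24.0917 [-0.837  0.528  0.847  2.088 -0.574  0.773  2.075] [-0.066  0.998  0.001 -0.   ]
```

```bash
cat > turn.py <<'E'
from h import *
np.set_printoptions(precision=3,suppress=True)
b=np.load("bias.npy")
X=[.5115,.024-.00095,.064]
q0=np.array(inverse_kinematics(X,down(np.radians(97.6))));qm=np.array(read_qpos());print("dq",q0-qm)
assert np.abs(q0-qm).max()<.06
a=0;base=[];hit=False
move_j(list(q0));print("start",(ft(8)[0]-b)[[0,1,2,5]])
while a<1.5:
    step=.01 if a<.05 else .05 if a<.78 else .008
    a+=step;q=q0.copy();q[6]-=a;move_j(list(q));f=ft(8)[0]-b
    if a<.05 or step==.05 or abs(f[5])>.1: print(round(a,3),f[[0,1,2,5]],read_time_s())
    if a>.05: base.append(f[5])
    ref=np.median(base) if len(base)>4 else 0
    if f[5]-ref>.15 or abs(f[5])>.28 or not 10<f[2]<14: print("stop",a,f,ref);break
    if read_time_s()>52: break
print(np.array(q0),read_time_s(),read_qpos()[6]-q0[6],read_eef_pos());np.save("q.npy",np.r_[q0,a])
E
python3 turn.py
```

```text
dq [ 0.     0.001 -0.     0.001  0.    -0.003 -0.   ]
start [-2.311 -2.068 11.778 -0.018]
0.01 [-2.57  -1.927 11.746 -0.01 ] 24.725
0.02 [-2.091 -1.869 12.256 -0.008] 25.0417
0.03 [-2.704 -2.038 11.96  -0.001] 25.3583
0.04 [-2.457 -2.079 11.63  -0.01 ] 25.675
0.1 [-2.364 -1.497 11.843 -0.024] 26.3083
0.15 [-2.188 -1.48  11.958 -0.029] 26.625
0.2 [-2.202 -1.443 12.07  -0.041] 26.9417
0.25 [-2.537 -1.184 11.737 -0.029] 27.2583
0.3 [-2.376 -1.466 11.68  -0.042] 27.575
0.35 [-2.363 -0.834 11.969 -0.013] 27.8917
0.4 [-2.316 -1.08  11.705 -0.041] 28.2083
0.45 [-2.193 -0.807 11.957 -0.028] 28.525
0.5 [-2.396 -0.756 11.568 -0.042] 28.8417
0.55 [-2.271 -0.602 11.618 -0.016] 29.1583
0.6 [-2.271 -0.562 11.779 -0.048] 29.475
0.65 [-2.05  -0.167 11.495 -0.048] 29.7917
0.7 [-2.185 -0.501 11.715 -0.055] 30.1083
0.75 [-2.113 -0.291 11.363 -0.047] 30.425
0.8 [-1.799  0.075 11.772 -0.029] 30.7417
1.2 [-1.041  0.411 11.583  0.119] 46.575
1.208 [-1.002  0.76  11.731  0.157] 46.8917
1.216 [-1.029  0.642 11.713  0.188] 47.2083
stop 1.2160000000000004 [-1.029  0.642 11.713  0.085  0.135  0.188] 0.007819858048964767
[-0.836  0.529  0.847  2.089 -0.574  0.77   2.075] 47.2083 -1.2153192076235977 [0.513 0.026 0.065]
```

The soft stop is felt at about 1.2 rad. I'll confirm it with one more small step, then let go and look.

Run:
```python
from h import *
np.set_printoptions(precision=3,suppress=True)
b=np.load("bias.npy");d=np.load("q.npy");q=d[:7].copy();q[6]-=d[7]+.008;move_j(list(q));print((ft(10)[0]-b)[[0,1,2,5]])
move_gripper(.034);pause(.2);print("open",ft(10)[0]-b,read_finger_gap())
x=read_eef_pos();movel([x[0],x[1],.16],speed=.1)
move_ptp([.43,-.12,.3],read_tcp_rot());pause(.1);print(read_time_s(),read_ft_force())
o=[]
for c,(x0,y0) in[("scene",(190,170)),("top",(165,180))]:
    im=read_camera(c)[:,:,::-1];o.append(cv2.resize(im[y0:y0+120,x0:x0+130],None,fx=3,fy=3,interpolation=cv2.INTER_CUBIC))
cv2.imwrite("pics/c4.png",np.hstack(o))
```

```text
[-1.257  0.599 11.578  0.229]
open [-0.216  0.011 -0.111  0.006 -0.001  0.006] 0.0343968578526465
50.2167 [-0.09   0.142  0.515]
```

View pics/c4.png

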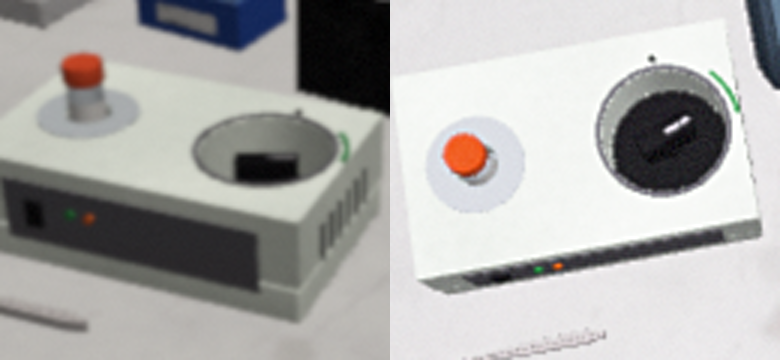

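The pot stands in the socket and the knob line points into the green band, at top-view pixel (390,222). One last check: is the knob fully up? I'll overlay its top at raised and pushed heights.

Run:
```python
from h import *
x0,y0,s=245,195,8
im=read_camera("scene")[:,:,::-1];r=cv2.resize(im[y0:y0+50,x0:x0+65],None,fx=s,fy=s,interpolation=cv2.INTER_CUBIC)
r=np.clip(r.astype(float)*1.5,0,255).astype(np.uint8);v=r.copy()
th=np.radians(7.6)-1.2
for z,col in((.084,(0,255,0)),(.077,(0,0,255))):
    P=[]
    for a,b in[(-.023,-.008),(.023,-.008),(.023,.008),(-.023,.008)]:
        P.append((proj("scene",np.array([.512+np.cos(th)*a-np.sin(th)*b,.0245+np.sin(th)*a+np.cos(th)*b,z]))+.5-[x0,y0])*s)
    cv2.polylines(v,[np.int32(P)],True,col,1)
cv2.imwrite("pics/c5.png",cv2.resize(np.hstack([r,v]),None,fx=.75,fy=.75))
```

```text
(no output)
```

View pics/c5.png

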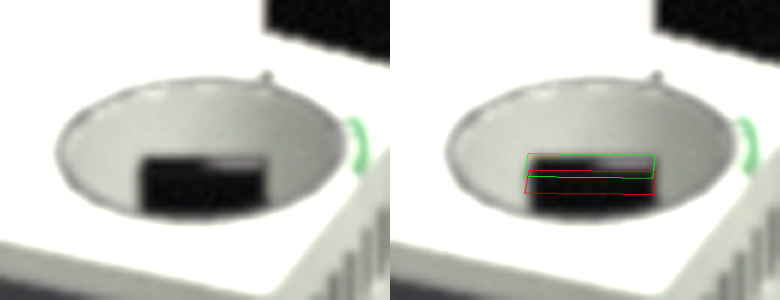

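The bar's top edge (y≈155) matches the raised (green) outline, so the knob is up and latched at ON. I'll hand in.

```bash
python3 -c "
from bench import *
print(read_time_s());print(sign_off())"
```

```text
50.3667
the job is handed in; nothing more can be done
None
```

I handed the job in at 50.4 s. The pot is upright on the socket floor. The knob was unlocked at about 12 N, turned about 1.2 rad to its soft stop (0.23 N m at most) and let go; the last picture shows it fully up at ON.

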